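# Stand a sample on the inspection pedestal and hold the shutter lever half pressed

### The job

Take the tall slim sample vial out of the grey tray and stand it upright in the middle of the small raised pedestal of the light box; set it down, do not drop it, and let go of it. Then press the black pad of the spring lever on the control box down to half of its travel, where the lever lies level, never pushing it down to its bottom stop, and finish while still holding it there, so that the shutter stays half raised. Leave everything else as it stands.

Things in the scene. Friction and masses are not known exactly. Their poses are not given: they have to be found in the camera images.
- vial: Tall slim straight-sided sealed glass vial with a paper label and a blue screw cap of nearly the same width: glass 30 mm in diameter, cap 31 mm in diameter and the top 22 mm, 110 mm high overall, 55 to 115 g. The only such thing in the tray. Origin at the centre of its underside, z up along it. Stands loose on the tray floor.
- tray: Fixed grey plastic tray, 150 (x) by 250 (y) by 45 mm high, walls and floor 5 mm thick. Origin at the centre of its underside. Vial, jar and shoulder bottle stand in it in a row along its y axis, about 75 mm apart, in any order.
- light_box: Fixed light box on a grey plate 160 (x) by 120 (y) by 12 mm. Origin on the table, 10 mm in -x of the plate's centre; -x faces roughly to the robot. White lamp housing at the +x end: 45 by 120 mm, top at 120 mm, front face 45 mm in +x of the origin; pedestal in front of it. A dark shutter plate follows the lever electrically, rising out of the housing's top by up to 60 mm (30 at half travel).
- pedestal_top (a point): Centre of the top of the pedestal: a bare round aluminium disc 36 mm in diameter on a thin post, its flat top 60 mm above the table and free all round; 85 mm in -x of the lamp housing's front face. Axes as the light box: x towards the lamp housing, z up.
- control_box: Fixed box with the spring lever: grey plate 180 (x) by 110 (y) by 12 mm, centred 10 mm in -x of the origin (on the table, z up); white housing at the +x end, top at 60 mm, cheeks to 100 mm. Lever hinge along y, at x +40 mm, 85 mm above the table; the lever points to -x, roughly to the robot. A thin gauge 120 mm high at x -45, y +50 mm has marks at the pad's top, middle and bottom heights.
- hold_lever (a joint): Angle of the spring lever: 0 released (pad end raised 0.3 rad above level), 0.3 at half travel (level), 0.6 at the bottom stop. It grows as the pad is pressed down and springs back when let go. Pressing at the pad's centre takes about 3 N to start, 6.5 N at half and 10 N at the bottom.
- lever_pad (a point): Centre of the top face of the lever's black pad, 36 (along the lever) by 50 mm, 12 mm thick; moves with the lever, 100 mm from the hinge. Height above the table: about 120 mm released, 91 mm at half travel (then at x -60, y 0 of the control box), 61 mm at the bottom stop. x axis along the lever towards the hinge. Free above and beneath.
- jar: Squat glass jar with a blue cap in the tray, 58 mm in diameter, 70 mm high; origin at the centre of its underside. Leave alone.
- shoulder_bottle: Glass bottle with sloping shoulder and blue cap in the tray, 48 mm in diameter, 92 mm high; origin at the centre of its underside. Leave alone.
- rod_a: Steel stirring rod lying on the table near the robot, 135 mm long, 6 mm thick, flat at one end; origin near its middle. Leave alone.
- rod_b: Second such steel rod. Leave alone.
- amber_bottle: Brown glass reagent bottle, 86 mm in diameter, 190 mm high, at the back; origin at the centre of its underside. Leave alone.
- flask: Conical glass flask, 84 mm in diameter, 130 mm high, at the back; origin at the centre of its underside. Leave alone.
- white_bottle: White plastic bottle, 80 mm in diameter, 170 mm high, at the back; origin at the centre of its underside. Leave alone.
- beaker: Glass beaker, 66 mm in diameter, 85 mm high, at the back; origin at the centre of its underside. Leave alone.
There are look-alikes about, which are no part of the job. What is shaped like the light_box but green or yellow is not meant.

How it is judged:
By the outcome, as a careful person would: the job done as asked, in the order asked, and still so for the second after the job is handed in, while the arm keeps its last pose, push and grip.
It also fails if it takes over 51 s, if anything falls off the work surface, if the arm or the gripper's body presses on something with over 40 N, if the wrist force passes 120 N, or if a joint passes its speed limit or range.

### The arm

A 6-joint arm with a two-finger parallel gripper is mounted at the origin on the work surface. World frame = base frame: x ahead of the robot, y to its left, z up, the work surface at z = 0. Lengths are in mm, angles in rad, forces in N, time in s.
With the tool pointing down it reaches from about 425 to 950 mm from the base axis. Payload 3.5 kg.
Tool frame: the origin (TCP) lies between the finger pads; the fingertips stand 11 mm ahead of it and the grasp point (between the pads) lies 8 mm behind it; z points along the fingers, y is the direction in which the jaws open and shut (so a half turn about z gives the same grasp; the last joint's range is limited). The gripper opens to 85 mm and grips with 20 to 120 N. Pads are 22 mm wide; open, the fingers measure 114 mm over their backs; the gripper's body (76 mm by 85 mm) begins 54 mm behind the grasp point. The pads swing forward as they close: fully open they stand 13 mm farther back than shut.
Start: joints at [1.113, 0.286, 1.577, -0, 1.279, -0.15], TCP at [204.463, 643.274, 242.325] pointing down, gripper open.
Joint ranges: [-2.77, 2.77], [-0.9, 2.22], [0.21, 2.48], [-1.53, 4.67], [0.24, 2.81], [-2.84, 2.84]. Speed limits (rad/s): [2.79, 2.79, 3.14, 3.14, 3.14, 3.14].

### API

Orientations are given as a 3x3 rotation matrix whose columns are the frame's x, y, z axes.
In Python, from station import * gives the robot as it stands.
- The arm moves only by the shell command python3 -m pendant 'ROWS'. ROWS is JSON, a list that holds one entry, the list of rows, each a list of 7 numbers: the finger opening in m, from 0 to 0.0854, then the shift along the tool's x, y, z in m, then the turn, a rotation vector about the tool's x, y, z in rad. In form: [[[fingers, x, y, z, wx, wy, wz], ...]]. A call has 1 to 10 rows; each row shifts and turns the commanded pose from where the row before left it, along the tool's axes as they then stand; what a row does not reach is not made up. A row lasts 1/10 s, in which the tool goes at most 50 mm and 8.59 degrees, less where a joint would pass 70% of its speed; a pose out of reach is approached as far as the arm can. A call is refused whole if a number of a shift passes 0.05 or a number of a turn 0.15, either way. A call with a gripper value outside its range is refused whole. The fingers move at their own pace and stop on an object; the grip force is fixed at half the most. Time passes only in rows, so rows that do not move let the fingers close. It gives the time, the measured TCP pose, the force and the opening at its end, in the units of the state.
- state(): the state, without advancing time (a new reading comes with each control period).
- camera(name): name is "side" or "top" or "wrist"; returns (picture, depth): 480x640x3 uint8, red, green, blue; 480x640 float32, mm along the optical axis (not along the pixel's ray), 0 where there is no reading.
- get_calibration(name): a dict with "intrinsics" (3x3 intrinsics, pixels), "pose" (4x4, takes a point from camera to world coordinates). Camera axes: x right, y up, looking along -z (the intrinsics and any distortion apply to the point x, -y, -z); pixel columns grow to the right and rows downward; lengths in mm; the calibration is good to about 2 mm. A picture is of the moment at which its call begins: read the wrist's pose just before it. get_calibration takes no time and is no camera call; for the wrist camera it gives the pose at the moment of the call.
- close_job(): hands the job in, once; it reports no verdict.
The state is a dict: "clock": time; "joint_positions": joint angles; "joint_velocities": joint speeds; "effort": joint torques, N m; "eef_pos": TCP position; "ee_rot": TCP orientation; "force": force on the tool from outside, world axes, zero at the start; "ft_torque": the same for the moment, N m; "finger_gap": finger opening in mm.
Only numpy, scipy, OpenCV 4.12 (cv2) and the standard library are available. Lean on these libraries where they do the work, as an engineer would, in place of code of your own. Each camera call takes 0.05 s, during which the arm holds its last target.

## Working session

There is one attempt and no reset: what is moved stays moved. The work goes in short steps, Python scripts to look and compute and a shell command to move; the robot and the scene stay as the last step left them, time stands still between calls to the robot, and variables do not carry over. Pictures are saved under pics/ and viewed, and the job is handed in when it is done.

```bash
mkdir -p pics; ls
cat > h.py <<'E'
from station import *
import numpy as np, cv2
def snap(n,tag):
    cal=get_calibration(n); p,d=camera(n)
    cv2.imwrite(f'pics/{tag}.png',p[:,:,::-1]); np.savez(f'pics/{tag}.npz',p=p,d=d,K=cal['intrinsics'],T=cal['pose'],D=np.array(cal.get('distortion',np.zeros(5)),float))
    return cal
def pts(tag):
    z=np.load(f'pics/{tag}.npz');d=z['d'];K=z['K'];v,u=np.mgrid[:480,:640]
    X=(u-K[0,2])/K[0,0]*d;Y=(v-K[1,2])/K[1,1]*d
    P=np.stack([X,-Y,-d,np.ones_like(d)],-1)@z['T'].T
    P=P[...,:3];P[d<=0]=np.nan
    return P,z['p']
E
python3 - <<'E'
from h import *
for n in('side','top','wrist'):
    c=snap(n,n+'0'); print(n,{k:np.round(v,3) if not isinstance(v,str) else v for k,v in c.items()})
s=state();print(s)
E
```

```text
pics
side {'intrinsics': array([[528.588,   0.   , 320.031],
       [  0.   , 528.588, 235.368],
       [  0.   ,   0.   ,   1.   ]]), 'pose': array([[ 9.480000e-01,  2.230000e-01, -2.280000e-01,  1.430500e+02],
       [-3.190000e-01,  6.650000e-01, -6.750000e-01, -1.024860e+03],
       [ 1.000000e-03,  7.120000e-01,  7.020000e-01,  1.270558e+03],
       [ 0.000000e+00,  0.000000e+00,  0.000000e+00,  1.000000e+00]])}
top {'intrinsics': array([[462.082,   0.   , 317.612],
       [  0.   , 462.082, 241.754],
       [  0.   ,   0.   ,   1.   ]]), 'pose': array([[ 2.300000e-02,  9.930000e-01, -1.190000e-01,  4.153370e+02],
       [-1.000000e+00,  2.300000e-02, -3.000000e-03,  1.102130e+02],
       [-1.000000e-03,  1.190000e-01,  9.930000e-01,  1.179826e+03],
       [ 0.000000e+00,  0.000000e+00,  0.000000e+00,  1.000000e+00]])}
wrist {'intrinsics': array([[351.796,   0.   , 317.226],
       [  0.   , 351.796, 238.543],
       [  0.   ,   0.   ,   1.   ]]), 'pose': array([[ 3.04000e-01, -9.18000e-01, -2.53000e-01,  1.40109e+02],
       [ 9.53000e-01,  2.93000e-01,  8.30000e-02,  6.62785e+
[... 236 characters left out ...]
69811e-06,
        1.27859575e+00, -1.50005872e-01]), 'joint_velocities': array([ 0.00104519, -0.00165911, -0.00363189, -0.0001493 , -0.00035443,
       -0.00143677]), 'effort': array([ 8.81816322e-04, -4.06601894e+01, -2.93144935e+01, -9.82376241e-05,
        3.95173294e-03, -1.02375256e-05]), 'eef_pos': array([204.24954679, 642.84083619, 241.23138483]), 'ee_rot': array([[-9.53005047e-01,  3.02953304e-01, -8.21781185e-04],
       [ 3.02954291e-01,  9.53003633e-01, -1.66530308e-03],
       [ 2.78651384e-04, -1.83600438e-03, -9.99998276e-01]]), 'force': array([-0.20805222,  0.34900222,  0.84356768]), 'ft_torque': array([ 0.03353268, -0.02186656, -0.03590407]), 'finger_gap': 85.37336505940408}
```

View pics/top0.png

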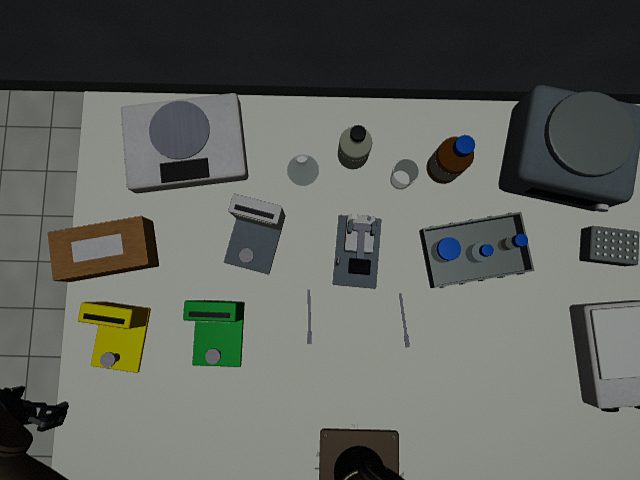

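View pics/side0.png

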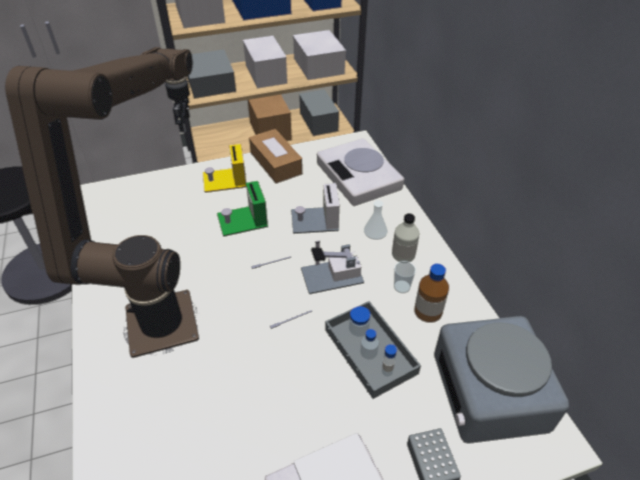

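View pics/wrist0.png

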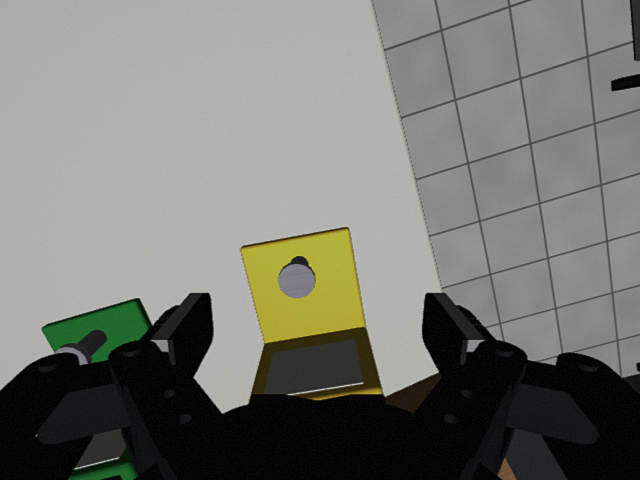

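Top view: the tray holds caps at (448,249), (485,251) and (519,241). The grey light box's pedestal is at (246,255) and the control box pad at (359,267). I'll measure these from depth.

```bash
cat > m.py <<'E'
from h import *
P,p=pts('top0')
hsv=cv2.cvtColor(p,cv2.COLOR_RGB2HSV)
def blob(m,name):
    n,l,st,c=cv2.connectedComponentsWithStats(m.astype(np.uint8))
    for i in range(1,n):
        if st[i,4]<25: continue
        q=P[l==i];q=q[~np.isnan(q[:,0])]
        if len(q)==0: continue
        zt=np.percentile(q[:,2],90);t=q[q[:,2]>zt-6]
        print(name,np.round(c[i]),st[i,4],'med',np.round(np.median(t,0)),'mid',np.round((t.min(0)+t.max(0))/2),'ext',np.round(np.ptp(t,axis=0)))
roi=np.zeros((480,640),bool);roi[200:300,410:540]=1
blob((hsv[...,0]>95)&(hsv[...,0]<125)&(hsv[...,1]>150)&(hsv[...,2]>60)&roi,'cap')
roi[:]=0;roi[180:300,220:400]=1
for lo,hi,nm in((56,68,'z60'),(113,126,'z120'),):
    blob((P[...,2]>lo)&(P[...,2]<hi)&roi,nm)
# light box plate & control plate
blob((P[...,2]>7)&(P[...,2]<20)&roi,'plate')
for (u,v) in((246,255),(359,267),(358,255),(357,222)): print(u,v,np.round(P[v-1:v+2,u-1:u+2].reshape(-1,3).mean(0)))
# orientation
for nm,(a,b,c,d) in dict(light=(185,280,220,290),ctl=(205,295,328,388)).items():
    r=np.zeros((480,640),np.uint8);r[a:b,c:d]=1
    m=((P[...,2]>6)&(P[...,2]<140)&(r>0))
    q=P[m];q0=P[(P[...,2]>6)&(P[...,2]<18)&(r>0)]
    print(nm,cv2.minAreaRect(q[:,:2].astype(np.float32)),cv2.minAreaRect(q0[:,:2].astype(np.float32)))
im=p[190:300,215:540];cv2.imwrite('pics/crop.png',cv2.resize(im,None,fx=2.4,fy=2.4,interpolation=3)[:,:,::-1])
E
python3 m.py
```

```text
cap [521. 240.] 132 med [ 558. -359.  114.] mid [ 559. -359.  114.] ext [26. 29.  7.]
cap [449. 248.] 408 med [ 539. -202.   73.] mid [ 540. -203.   75.] ext [54. 54. 10.]
cap [487. 250.] 110 med [ 536. -286.   95.] mid [ 536. -286.   97.] ext [26. 27. 10.]
z60 [361. 219.] 188 med [608.  11.  59.] mid [608.   9.  62.] ext [24. 69. 11.]
z60 [351. 241.] 196 med [553.  30.  59.] mid [557.  33.  61.] ext [52. 29. 10.]
z60 [368. 242.] 159 med [551.  -9.  59.] mid [553. -10.  62.] ext [47. 22. 12.]
z60 [246. 255.] 157 med [513. 288.  59.] mid [513. 288.  60.] ext [34. 34.  8.]
z120 [255. 208.] 963 med [617. 263. 119.] mid [617. 263. 120.] ext [ 67. 124.   9.]
z120 [359. 266.] 322 med [483.  18. 121.] mid [487.  18. 121.] ext [34. 51.  8.]
plate [230. 181.] 28 med [708. 347.  14.] mid [707. 341.  16.] ext [ 7. 51.  6.]
plate [302. 182.] 55 med [708. 153.  17.] mid [710. 157.  17.] ext [ 8. 44.  6.]
plate [354. 260.] 1456 med [503.  35.  11.] mid [534.  14.  14.] ext [183. 118.  12.]
plate [253. 245.] 1878 med [545. 276.  11.] mid [541. 280.  14.] ext [137. 141.  12.]
246 255 [513. 288.  59.]
359 267 [486.  18. 121.]
358 255 [514.  19. 110.]
357 222 [599.  19.  70.]
light ((578.8193359375, 278.37542724609375), (153.221923828125, 197.79342651367188), 72.34590911865234) ((578.8193359375, 278.37542724609375), (153.221923828125, 197.79342651367188), 72.34590911865234)
ctl ((534.6389770507812, 22.678131103515625), (127.131103515625, 178.93296813964844), 85.84839630126953) ((534.6389770507812, 22.678131103515625), (127.131103515625, 178.93296813964844), 85.84839630126953)
```

View pics/crop.png

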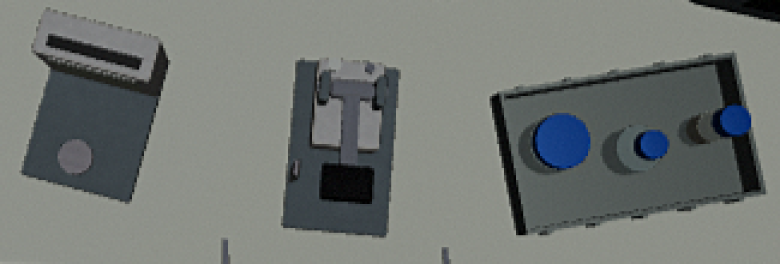

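The vial is the cap at (559,-359), top about 114, which fits the expected 115. The pedestal is at (513,288,59) and the pad at (487,18,121). I'll turn the tool to yaw 0 first, so that tool x=+Y, y=+X, z=-Z.

```bash
python3 -m pendant '[[[0.085,0,0,0,0,0,0.14],[0.085,0,0,0,0,0,0.14],[0.085,0,0,0,0,0,0.14],[0.085,0,0,0,0,0,0.14],[0.085,0,0,0,0,0,0.14],[0.085,0,0,0,0,0,0.14],[0.085,0,0,0,0,0,0.14],[0.085,0,0,0,0,0,0.14],[0.085,0,0,0,0,0,0.14]]]'
python3 -m pendant '[[[0.085,0,0.045,0,0,0,0],[0.085,0,0.045,0,0,0,0],[0.085,0,0.045,0,0,0,0],[0.085,0,0.045,0,0,0,0],[0.085,0,0.045,0,0,0,0],[0.085,0,0.045,0,0,0,0],[0.085,0,0.045,0,0,0,0],[0.085,0,0,0,0,0,0]]]'
```

```text
clock: 1.05
eef_pos: [204.4, 643.0, 241.7]
ee_rot: [[0.003, 1.0, -0.0], [1.0, -0.003, -0.001], [-0.001, -0.0, -1.0]]
force: [0.3, 0.2, 0.8]
finger_gap: 84.8
clock: 1.85
eef_pos: [525.5, 641.5, 239.1]
ee_rot: [[0.003, 1.0, 0.0], [1.0, -0.003, -0.003], [-0.003, 0.0, -1.0]]
force: [-1.1, -0.4, -0.3]
finger_gap: 84.8
```

```bash
python3 -m pendant '[[[0.085,-0.045,0,0,0,0,0],[0.085,-0.045,0,0,0,0,0],[0.085,-0.045,0,0,0,0,0],[0.085,-0.045,0,0,0,0,0],[0.085,-0.045,0,0,0,0,0],[0.085,-0.045,0,0,0,0,0],[0.085,-0.045,0,0,0,0,0],[0.085,0,0,0,0,0,0],[0.085,0,0,0,0,0,0]]]'
python3 - <<'E'
from h import *
s=state();print(s['eef_pos']);snap('wrist','w1')
E
```

```text
clock: 2.75
eef_pos: [520.0, 328.7, 242.4]
ee_rot: [[-0.002, 1.0, -0.0], [1.0, 0.002, 0.001], [0.001, -0.0, -1.0]]
force: [-0.6, 0.2, -0.2]
finger_gap: 85.3
[520.04210447 328.70149688 242.422779  ]
```

View pics/w1.png

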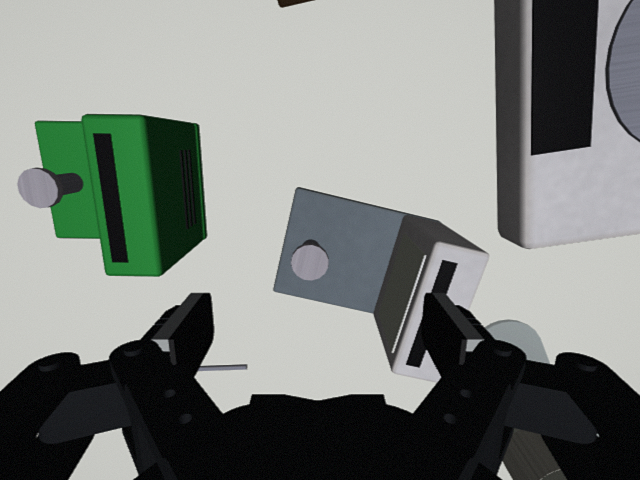

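The wrist view shows the grey light box, with the pedestal disc at (310,261) and the housing to its right (+X).

```bash
python3 - <<'E'
from h import *
P,p=pts('w1');u,v=np.meshgrid(range(640),range(480))
m=(P[...,2]>50)&(P[...,2]<70)&(abs(u-310)<28)&(abs(v-261)<28)
q=P[m];print(len(q),np.median(q,0),(q.min(0)+q.max(0))/2,np.ptp(q,axis=0), cv2.minEnclosingCircle(q[:,:2].astype(np.float32)))
m=(P[...,2]>112)&(P[...,2]<126)&(u>350)&(u<500);q=P[m]
print(cv2.minAreaRect(q[:,:2].astype(np.float32)),np.median(q[:,2]))
E
python3 -m pendant '[[[0.085,-0.045,0,0,0,0,0],[0.085,-0.045,0,0,0,0,0],[0.085,-0.045,0,0,0,0,0],[0.085,-0.045,0,0,0,0,0],[0.085,-0.045,0,0,0,0,0],[0.085,-0.04,0,0,0,0,0],[0.085,0,0,0,0,0,0],[0.085,0,0,0,0,0,0]]]'
python3 - <<'E'
from h import *
s=state();print(s['eef_pos']);snap('wrist','w2')
E
```

```text
1104 [513.05447403 286.84875226  61.91183525] [512.71921299 285.54667361  59.10417588] [35.17871741 35.97445102 10.13815148] ((512.5812377929688, 285.6274108886719), 18.076589584350586)
((615.6212768554688, 261.083740234375), (119.54454040527344, 45.98597717285156), 76.20653533935547) 121.9546070828593
clock: 3.6
eef_pos: [521.6, 64.7, 242.4]
ee_rot: [[-0.003, 1.0, 0.0], [1.0, 0.003, 0.001], [0.001, 0.0, -1.0]]
force: [-0.8, 0.6, -0.3]
finger_gap: 84.9
[521.62238056  64.72727594 242.43690736]
```

View pics/w2.png

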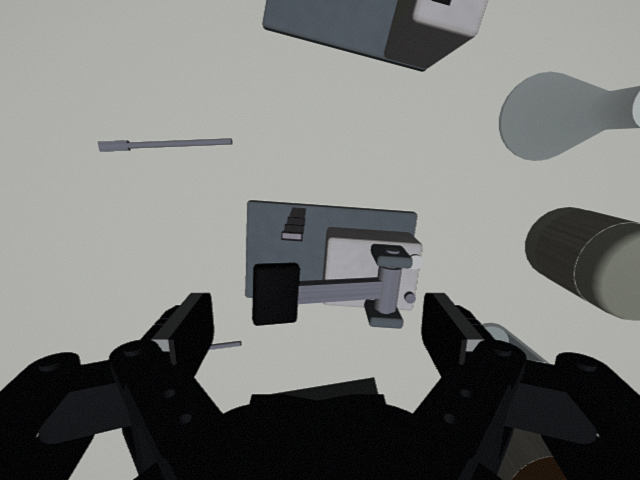

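The control box is in view: pad at (275,294), hinge at about (388,285), gauge at (292,225). Next I'll measure the pad and carry on to the vial.

```bash
python3 - <<'E'
from h import *
P,p=pts('w2');u,v=np.meshgrid(range(640),range(480))
m=(P[...,2]>105)&(P[...,2]<135)&(u>245)&(u<305)&(v>255)&(v<330)&(p.max(-1)<45)
q=P[m];print(len(q),np.median(q,0),(q.min(0)+q.max(0))/2,np.ptp(q,axis=0),cv2.minAreaRect(q[:,:2].astype(np.float32)))
m=(P[...,2]>6)&(P[...,2]<105)&(u>240)&(u<425)&(v>195)&(v<300)
m=(P[...,2]>90)&(P[...,2]<108)&(u>360)&(u<415)&(v>235)&(v<330);q=P[m]
print('cheeks',cv2.minAreaRect(q[:,:2].astype(np.float32)),np.median(q,0))
print([np.round(P[b,a]) for a,b in((250,204),(415,213),(280,290),(320,291),(360,290))])
E
python3 -m pendant '[[[0.085,-0.045,0.005,0,0,0,0],[0.085,-0.045,0.005,0,0,0,0],[0.085,-0.045,0.005,0,0,0,0],[0.085,-0.045,0.005,0,0,0,0],[0.085,-0.045,0.005,0,0,0,0],[0.085,-0.045,0.005,0,0,0,0],[0.085,-0.045,0.005,0,0,0,0],[0.085,-0.045,0,0,0,0,0],[0.085,0,0,0,0,0,0],[0.085,0,0,0,0,0,0]]]'
python3 - <<'E'
from h import *
s=state();print(s['eef_pos']);snap('wrist','w3')
E
```

```text
2717 [488.70733194  18.08111519 122.41417583] [490.00331446  15.29512347 116.79800779] [41.83218118 50.68161463 22.66906573] ((490.327392578125, 15.143744468688965), (49.305442810058594, 40.1967658996582), 85.5241470336914)
cheeks ((578.2483520507812, 9.281497955322266), (67.807373046875, 40.53936767578125), 86.78543853759766) [580.7084227   10.35048178  97.02741848]
[array([452.,  69.,  15.]), array([625.,  59.,  12.]), array([493.,  20., 122.]), array([524.,  14., 111.]), array([558.,  11., 101.])]
clock: 4.65
eef_pos: [558.2, -294.8, 241.7]
ee_rot: [[-0.004, 1.0, -0.001], [1.0, 0.004, 0.001], [0.001, -0.0, -1.0]]
force: [0.1, -0.1, 0.5]
finger_gap: 85.2
[ 558.18676035 -294.77303084  241.69805397]
```

View pics/w3.png

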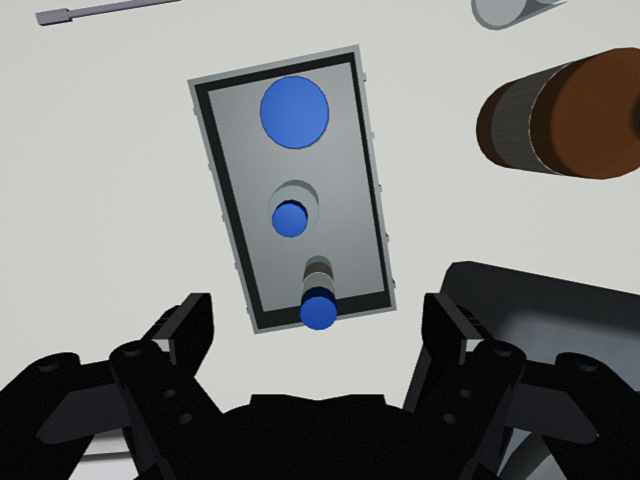

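The vial cap is at (318,313), near the lower tray wall.

Run:
```python
from h import *
P,p=pts('w3');hsv=cv2.cvtColor(p,cv2.COLOR_RGB2HSV)
m=(hsv[...,1]>150)&(hsv[...,2]>90)&(hsv[...,0]>95)&(hsv[...,0]<125);m=m.astype(np.uint8);m[:260]=0;m[335:]=0;m[:,:290]=0;m[:,345:]=0
q=P[(m>0)];q=q[q[:,2]>105]
print(len(q),np.median(q,0),(q.min(0)+q.max(0))/2,np.ptp(q,axis=0),cv2.minEnclosingCircle(q[:,:2].astype(np.float32)))
```

```text
958 [ 558.76034387 -361.14128928  117.04378784] [ 558.75264266 -361.83568207  117.16445382] [29.29482871 29.62034435  3.83667433] ((558.7236938476562, -361.6552734375), 15.090731620788574)
```

```bash
python3 -m pendant '[[[0.085,-0.034,0,0,0,0,0],[0.085,-0.033,0,0,0,0,0],[0.085,0,0,0.03,0,0,0],[0.085,0,0,0.03,0,0,0],[0.085,0,0,0.03,0,0,0],[0.085,0,0,0,0,0,0],[0.085,0,0,0,0,0,0]]]'
python3 - <<'E'
from h import *
s=state();print(s['eef_pos']);snap('wrist','w4')
E
```

```text
clock: 5.4
eef_pos: [558.2, -360.8, 152.4]
ee_rot: [[-0.005, 1.0, -0.001], [1.0, 0.005, 0.001], [0.001, -0.001, -1.0]]
force: [0.1, -0.3, 0.5]
finger_gap: 85.2
[ 558.16933895 -360.75418372  152.3709261 ]
```

View pics/w4.png

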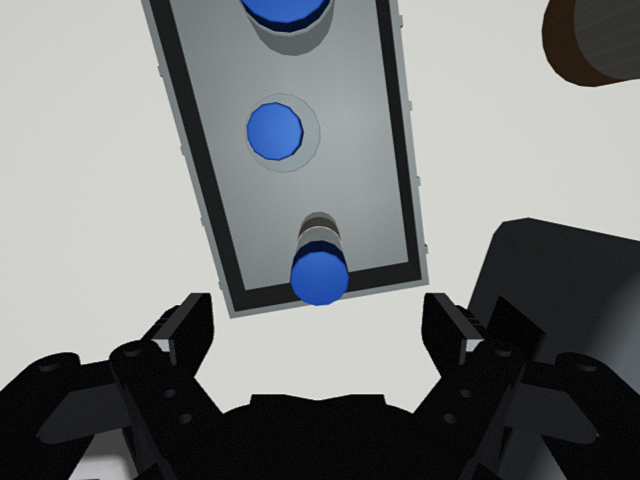

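The cap at (320,275) is centred between the jaws. I'll re-measure offline and then descend.

```bash
python3 - <<'E'
from h import *
P,p=pts('w4');hsv=cv2.cvtColor(p,cv2.COLOR_RGB2HSV)
m=(hsv[...,1]>150)&(hsv[...,2]>90)&(hsv[...,0]>95)&(hsv[...,0]<125);m=m.astype(np.uint8);m[:235]=0;m[315:]=0;m[:,:280]=0;m[:,355:]=0
q=P[(m>0)];q=q[q[:,2]>108]
print(len(q),np.median(q,0),cv2.minEnclosingCircle(q[:,:2].astype(np.float32)))
E
python3 -m pendant '[[[0.085,0,0.0005,0.03,0,0,0],[0.085,0,0,0.03,0,0,0],[0.085,0,0,0.025,0,0,0],[0.085,0,0,0.003,0,0,0],[0.085,0,0,0,0,0,0]]]'
```

```text
2448 [ 558.83259926 -361.58535319  117.01590251] ((558.93359375, -362.15228271484375), 15.291216850280762)
clock: 5.95
eef_pos: [558.9, -362.9, 65.9]
ee_rot: [[-0.004, 1.0, 0.001], [1.0, 0.004, -0.001], [-0.001, 0.001, -1.0]]
force: [-0.1, -0.5, 0.0]
finger_gap: 84.8
```

```bash
python3 -m pendant '[[[0.04,0,0,0,0,0,0],[0.04,0,0,0,0,0,0],[0.034,0,0,0,0,0,0],[0.034,0,0,0,0,0,0],[0.034,0,0,0,0,0,0],[0.034,0,0,0,0,0,0]]]'
python3 -m pendant '[[[0.025,0,0,0,0,0,0],[0.025,0,0,0,0,0,0],[0.025,0,0,0,0,0,0],[0.025,0,0,0,0,0,0],[0.025,0,0,0,0,0,0]]]'
python3 - <<'E'
from h import *
s=state();print(s['eef_pos'],s['finger_gap'],s['force']);snap('wrist','w5')
E
```

```text
clock: 6.55
eef_pos: [558.0, -362.7, 64.4]
ee_rot: [[-0.003, 1.0, 0.0], [1.0, 0.003, -0.0], [-0.0, 0.0, -1.0]]
force: [0.5, -0.5, 0.6]
finger_gap: 34.0
clock: 7.05
eef_pos: [558.2, -363.1, 64.6]
ee_rot: [[-0.003, 1.0, 0.001], [1.0, 0.003, -0.001], [-0.001, 0.001, -1.0]]
force: [1.3, -1.4, 1.8]
finger_gap: 28.9
[ 558.16665836 -363.055888     64.6487002 ] 28.864842611752437 [ 1.32180998 -1.36295085  1.80435101]
```

View pics/w5.png

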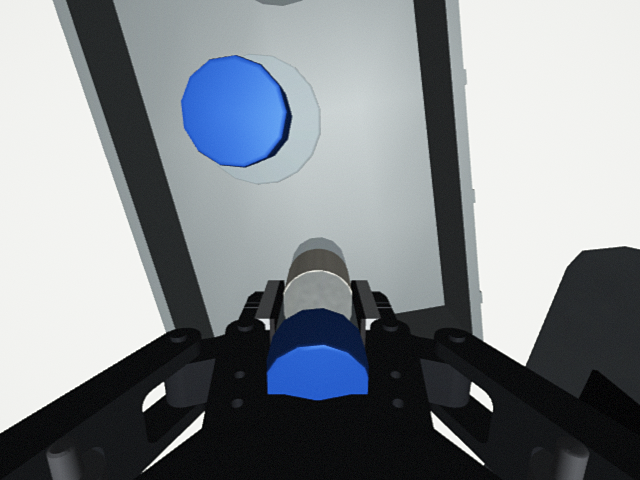

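The gap stopped at 28.9 mm, so the vial is gripped on the glass below the cap. Lifting.

```bash
python3 -m pendant '[[[0.02,0,0,-0.005,0,0,0],[0.02,0,0,-0.01,0,0,0],[0.02,0,0,-0.02,0,0,0],[0.02,0,0,-0.025,0,0,0],[0.02,0,0,-0.03,0,0,0],[0.02,0,0,-0.03,0,0,0],[0.02,0,0,-0.03,0,0,0],[0.02,0,0,-0.01,0,0,0],[0.02,0,0,0,0,0,0]]]'
python3 - <<'E'
from h import *
s=state();print(s['eef_pos'],s['finger_gap'],s['force']);snap('wrist','w6');snap('side','s6')
a=cv2.imread('pics/s6.png')[200:440,230:470];cv2.imwrite('pics/s6c.png',cv2.resize(a,None,fx=2.4,fy=2.4))
E
```

```text
clock: 8.0
eef_pos: [558.7, -363.1, 226.8]
ee_rot: [[-0.003, 1.0, 0.003], [1.0, 0.003, -0.003], [-0.003, 0.003, -1.0]]
force: [-0.5, 0.4, -0.8]
finger_gap: 29.0
[ 558.6733228  -363.11563049  226.76293558] 28.997880903506307 [-0.46853019  0.36649918 -0.75860071]
```

View pics/w6.png

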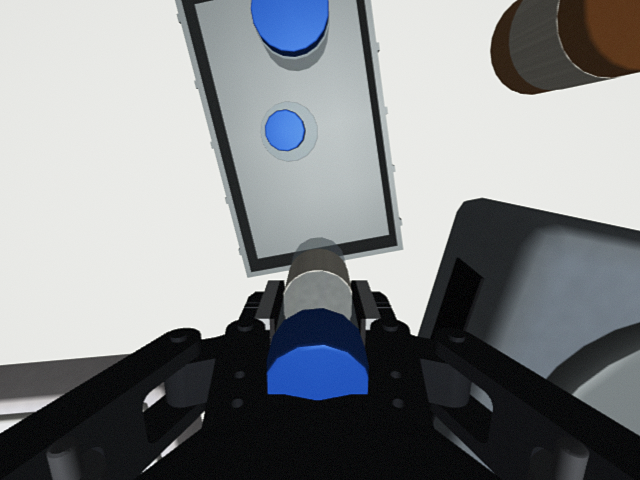

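View pics/s6c.png

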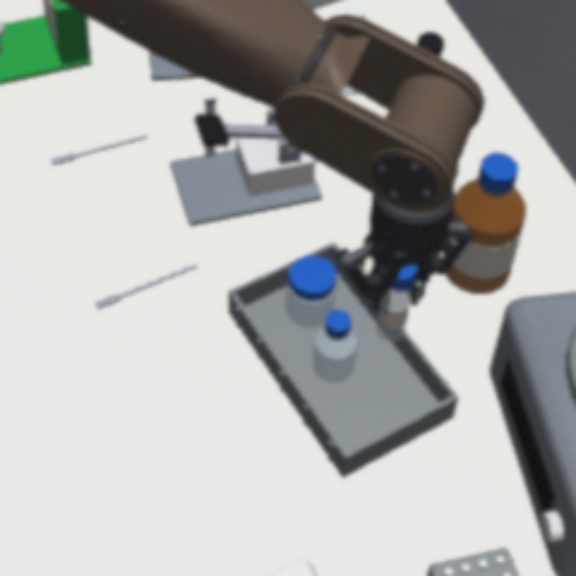

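The vial is at the same pixels as before the lift, so it hasn't slipped. Carrying it to above the pedestal.

```bash
python3 -m pendant '[[[0.02,0.02,-0.003,0,0,0,0],[0.02,0.043,-0.003,0,0,0,0],[0.02,0.043,-0.003,0,0,0,0],[0.02,0.043,-0.003,0,0,0,0],[0.02,0.043,-0.003,0,0,0,0],[0.02,0.043,-0.003,0,0,0,0],[0.02,0.043,-0.003,0,0,0,0],[0.02,0.043,-0.003,0,0,0,0],[0.02,0.043,-0.003,0,0,0,0]]]'
python3 -m pendant '[[[0.02,0.043,-0.003,0,0,0,0],[0.02,0.043,-0.003,0,0,0,0],[0.02,0.043,-0.003,0,0,0,0],[0.02,0.043,-0.003,0,0,0,0],[0.02,0.043,-0.003,0,0,0,0],[0.02,0.043,-0.003,0,0,0,0],[0.02,0.02,0,0,0,0,0],[0.02,0.005,0,0,0,0,0],[0.02,0,0,0,0,0,0],[0.02,0,0,0,0,0,0]]]'
```

```text
clock: 9.0
eef_pos: [528.1, 3.2, 221.6]
ee_rot: [[-0.003, 1.0, -0.005], [1.0, 0.003, 0.001], [0.001, -0.005, -1.0]]
force: [0.5, -0.3, -0.8]
finger_gap: 28.7
clock: 10.0
eef_pos: [510.8, 283.0, 223.1]
ee_rot: [[-0.002, 1.0, -0.002], [1.0, 0.002, -0.001], [-0.001, -0.002, -1.0]]
force: [0.4, 1.1, 0.1]
finger_gap: 28.8
```

```bash
python3 -m pendant '[[[0.02,0.0015,0.001,0.02,0,0,0],[0.02,0,0,0.03,0,0,0],[0.02,0,0,0.02,0,0,0],[0.02,0,0,0.01,0,0,0],[0.02,0,0,0,0,0,0],[0.02,0,0,0,0,0,0]]]'
python3 - <<'E'
from h import *
for i in range(2):
    s=state();print(s['clock'],s['eef_pos'],s['finger_gap'],s['force']);snap(['wrist','side'][i],'x7'+str(i))
s=state();print(s['clock'],s['eef_pos'])
a=cv2.imread('pics/x71.png')[120:270,230:430];cv2.imwrite('pics/s7c.png',cv2.resize(a,None,fx=3.5,fy=3.5))
E
```

```text
clock: 10.6
eef_pos: [512.8, 285.2, 145.3]
ee_rot: [[-0.002, 1.0, 0.001], [1.0, 0.002, 0.0], [0.0, 0.001, -1.0]]
force: [-0.4, -0.0, -0.3]
finger_gap: 28.7
10.6 [512.81831725 285.24332414 145.26371449] 28.72105102469801 [-0.35838066 -0.03247612 -0.29107831]
10.65 [513.10464095 285.54936773 145.87618245] 28.563712043015634 [-0.21724194  0.41366899  0.03384336]
10.7 [513.17400381 285.74309184 146.09328682]
```

View pics/x70.png

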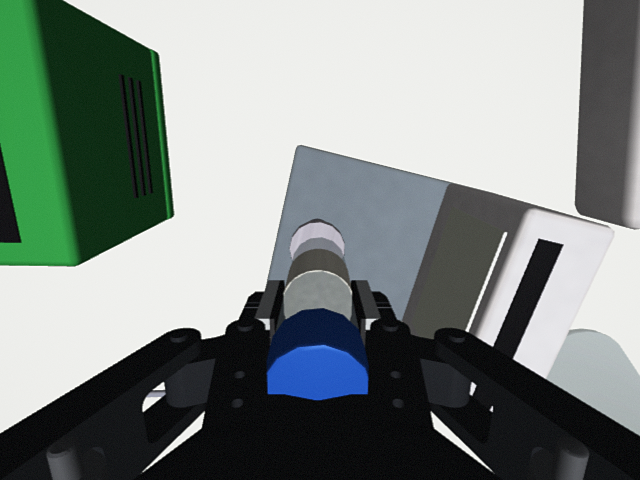

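View pics/s7c.png

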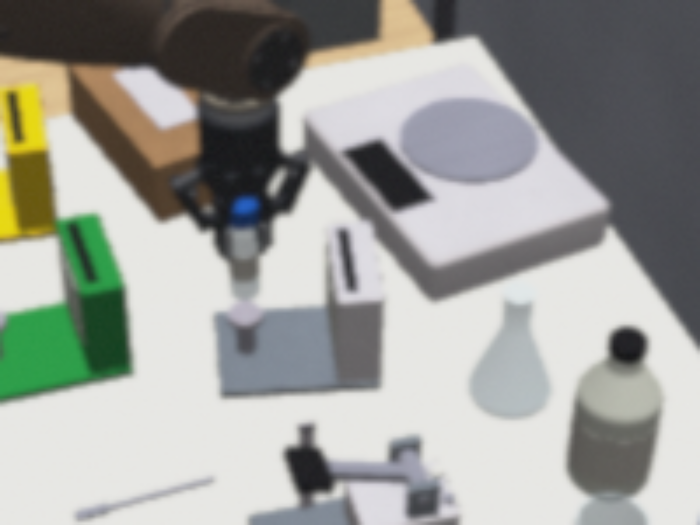

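The vial hangs above the disc, whose visible arc is around (318,235). I'll fit the disc centre against a vial fit in the same frame.

Run:
```python
from h import *
from scipy.optimize import least_squares
z=np.load('pics/x70.npz');K,T=z['K'],z['T'];p=z['p'];im=cv2.cvtColor(p,cv2.COLOR_RGB2GRAY)
def proj(Q):
    C=(np.c_[Q,np.ones(len(Q))]@np.linalg.inv(T).T)[:,:3]
    return np.c_[K[0,2]+K[0,0]*C[:,0]/-C[:,2],K[1,2]-K[1,1]*C[:,1]/-C[:,2]]
t=np.linspace(0,2*np.pi,120)
def ring(cx,cy,z,r): return proj(np.c_[cx+r*np.cos(t),cy+r*np.sin(t),0*t+z])
g=cv2.resize(p,None,fx=4,fy=4,interpolation=2)[:,:,::-1].copy()
def dr(c,col): cv2.polylines(g,[np.round((c+.5)*4).astype(int)],True,col,1)
dr(ring(512.5,286,60,18),(0,0,255))
s=np.array([512.9,285.4,145.6])
for dy,col in((0,(0,255,0)),(1.4,(255,0,0))):
    dr(ring(s[0],s[1]+dy,s[2]-59.6,15),col); dr(ring(s[0],s[1]+dy,s[2]-59.6+88,15.5),col)
cv2.imwrite('pics/ov.png',g[800:1400,900:1640])
```

```text
(no output)
```

View pics/ov.png

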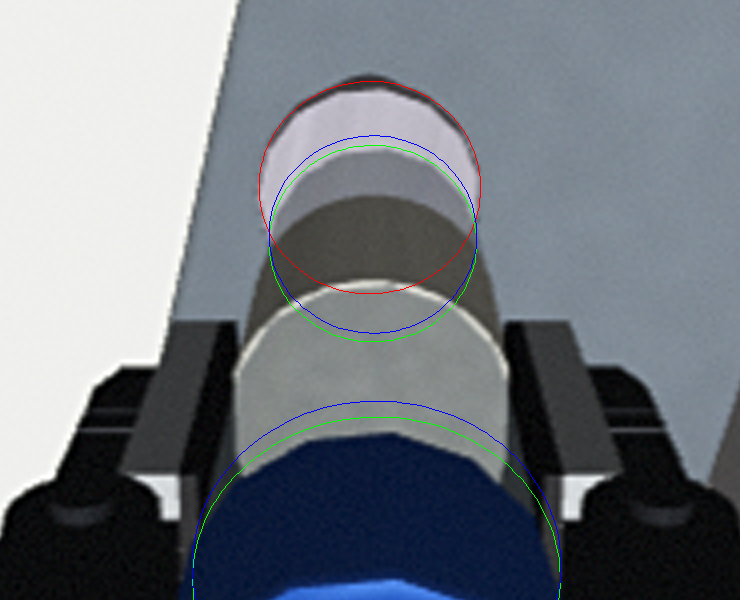

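The vial is within about 1 mm of the disc centre, with the disc about 0.7 mm towards -Y. Lowering, slowly at the end.

```bash
python3 -m pendant '[[[0.02,-0.0006,0,0.01,0,0,0],[0.02,0,0,0.008,0,0,0],[0.02,0,0,0.004,0,0,0],[0.02,0,0,0,0,0,0],[0.02,0,0,0,0,0,0]]]'
python3 -m pendant '[[[0.02,0,0,0.001,0,0,0],[0.02,0,0,0,0,0,0]]]'
python3 -m pendant '[[[0.02,0,0,0.001,0,0,0],[0.02,0,0,0,0,0,0]]]'
```

```text
clock: 11.2
eef_pos: [511.9, 285.1, 122.0]
ee_rot: [[-0.003, 1.0, -0.0], [1.0, 0.003, -0.0], [-0.0, -0.0, -1.0]]
force: [-0.5, 0.3, -1.3]
finger_gap: 28.8
clock: 11.4
eef_pos: [512.2, 285.2, 121.5]
ee_rot: [[-0.003, 1.0, 0.0], [1.0, 0.003, 0.0], [0.0, 0.0, -1.0]]
force: [-0.4, 0.4, -0.7]
finger_gap: 28.8
clock: 11.6
eef_pos: [512.0, 285.1, 120.3]
ee_rot: [[-0.003, 1.0, 0.0], [1.0, 0.003, 0.0], [0.0, 0.0, -1.0]]
force: [-0.1, 0.5, -1.4]
finger_gap: 28.7
```

```bash
python3 -m pendant '[[[0.02,0,0,0.0007,0,0,0],[0.02,0,0,0,0,0,0]]]'
python3 -m pendant '[[[0.02,0,0,0.0005,0,0,0],[0.02,0,0,0,0,0,0]]]'
```

```text
clock: 11.8
eef_pos: [512.1, 285.1, 119.7]
ee_rot: [[-0.003, 1.0, 0.0], [1.0, 0.003, 0.0], [0.0, 0.0, -1.0]]
force: [0.4, 0.5, -0.5]
finger_gap: 28.5
clock: 12.0
eef_pos: [512.1, 285.1, 119.6]
ee_rot: [[-0.003, 1.0, -0.0], [1.0, 0.003, -0.0], [-0.0, -0.0, -1.0]]
force: [-1.9, 0.2, 3.2]
finger_gap: 28.7
```

There is contact at z 119.6, as predicted (force +3.2 N). Releasing gently.

```bash
python3 -m pendant '[[[0.03,0,0,0,0,0,0],[0.031,0,0,0,0,0,0],[0.032,0,0,0,0,0,0],[0.034,0,0,0,0,0,0],[0.04,0,0,0,0,0,0],[0.05,0,0,0,0,0,0],[0.06,0,0,0,0,0,0],[0.06,0,0,0,0,0,0]]]'
python3 - <<'E'
from h import *
snap('wrist','w8')
s=state();print(s['clock'],s['eef_pos'],s['finger_gap'],s['force'])
E
```

```text
clock: 12.8
eef_pos: [512.0, 285.1, 119.0]
ee_rot: [[-0.003, 1.0, -0.0], [1.0, 0.003, -0.0], [-0.0, -0.0, -1.0]]
force: [-0.9, -1.2, -0.6]
finger_gap: 59.8
12.85 [512.00347554 285.06344212 119.02283602] 60.0720656462196 [-0.57230883  0.31660243  0.56228459]
```

View pics/w8.png

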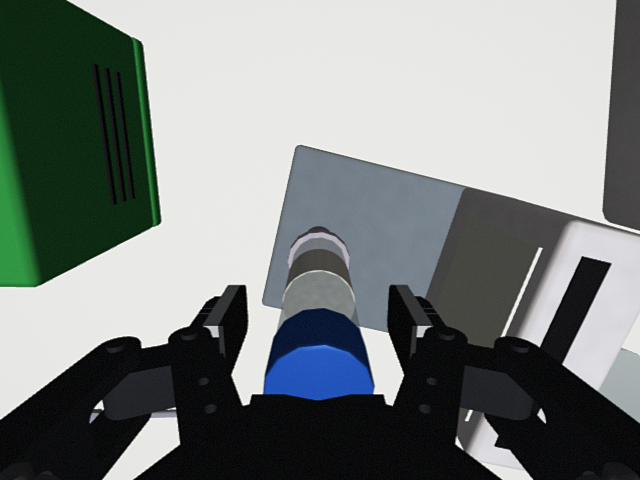

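The vial stands free and centred on the disc at about (319,245). Retreating upward.

```bash
python3 -m pendant '[[[0.06,0,0,-0.01,0,0,0],[0.06,0,0,-0.015,0,0,0],[0.06,0,0,-0.025,0,0,0],[0.06,0,0,-0.03,0,0,0],[0.06,0,0,-0.03,0,0,0],[0.06,0,0,-0.03,0,0,0],[0.06,0,0,0,0,0,0]]]'
python3 -m pendant '[[[0.06,-0.04,-0.005,0,0,0,0],[0.04,-0.04,-0.005,0,0,0,0],[0.0,-0.045,-0.005,0,0,0,0],[0.0,-0.045,-0.005,0,0,0,0],[0.0,-0.045,-0.005,0,0,0,0],[0.0,-0.035,-0.005,0,0,0,0],[0.0,-0.017,0,0,0,0,0],[0,0,0,0,0,0,0],[0,0,0,0,0,0,0]]]'
python3 - <<'E'
from h import *
for i in range(2):
    s=state();print(s['clock'],s['eef_pos'],s['finger_gap'],s['force']);snap(['wrist','side'][i],'x9'+str(i))
a=cv2.imread('pics/x91.png')[150:300,230:430];cv2.imwrite('pics/s9c.png',cv2.resize(a,None,fx=3.5,fy=3.5))
E
```

```text
clock: 13.55
eef_pos: [514.8, 286.1, 267.1]
ee_rot: [[-0.003, 1.0, 0.012], [1.0, 0.003, 0.004], [0.004, 0.012, -1.0]]
force: [-0.2, -0.1, 1.3]
finger_gap: 60.0
clock: 14.45
eef_pos: [482.8, 18.1, 259.3]
ee_rot: [[-0.002, 1.0, 0.0], [1.0, 0.002, 0.0], [0.0, 0.0, -1.0]]
force: [-0.7, -0.3, 0.4]
finger_gap: 0.1
14.45 [482.76055181  18.09087892 259.32799411] 0.09162579595698926 [-0.71304616 -0.30534689  0.4409121 ]
14.5 [482.798106    18.58577547 259.26741415] -0.05416603374205607 [ 0.78241576  1.3118591  -0.40531784]
```

View pics/x90.png

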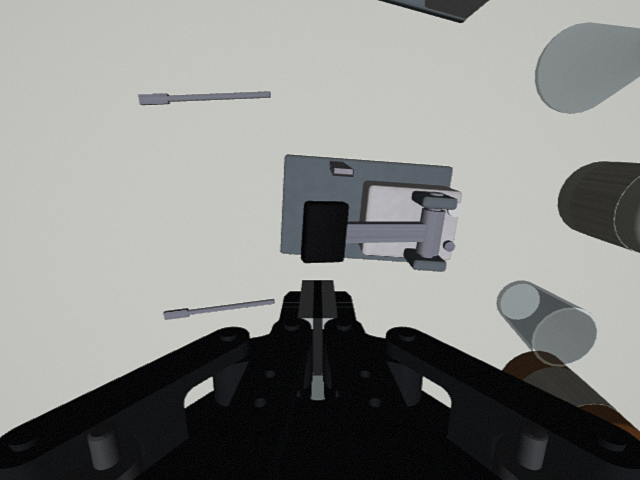

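View pics/s9c.png

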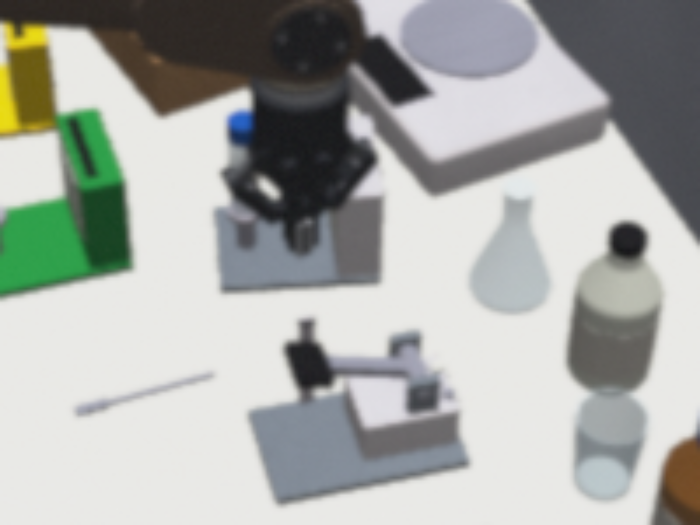

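The vial stands on the pedestal (side view) and the fingers are shut. I'll re-measure the lever from this frame, and look at the vial from the top camera.

Run:
```python
from h import *
P,p=pts('x90');u,v=np.meshgrid(range(640),range(480))
m=(P[...,2]>105)&(P[...,2]<135)&(u>295)&(u<355)&(v>195)&(v<268)&(p.max(-1)<45)
q=P[m];print(len(q),np.median(q,0),cv2.minAreaRect(q[:,:2].astype(np.float32)))
A=np.c_[q[:,:2]-np.median(q[:,:2],0),np.ones(len(q))];print('plane',np.linalg.lstsq(A,q[:,2],rcond=None)[0])
print('lever',[np.round(P[b-2:b+3,a-2:a+3].reshape(-1,3).mean(0),1) for a,b in((325,233),(370,232),(400,232),(432,232),(450,232))])
print('plate corners',[np.round(P[b,a],1) for a,b in((287,157),(450,169),(283,251),)])
snap('top','t9')
P,p=pts('t9');hsv=cv2.cvtColor(p,cv2.COLOR_RGB2HSV)
q=P[(hsv[...,1]>150)&(hsv[...,0]>95)&(hsv[...,0]<125)&(P[...,2]>155)&(P[...,2]<185)&(P[...,1]>200)]
print('vialcap',len(q),np.median(q,0) if len(q) else '')
cv2.imwrite('pics/t9c.png',cv2.resize(p[190:300,215:415],None,fx=4,fy=4)[:,:,::-1])
```

```text
2651 [488.00576927  16.89272598 122.71013629] ((491.5655517578125, 14.696089744567871), (49.331382751464844, 42.2298469543457), 85.62644958496094)
plane [-2.57235053e-01  1.46717727e-03  1.22490735e+02]
lever [array([488.9,  15. , 122.9]), array([526.6,  12.5, 109.9]), array([553.4,  10.5, 101.9]), array([582.4,   9.3,  97.2]), array([6.117e+02, 4.000e-01, 6.220e+01])]
plate corners [array([451. ,  69.3,  13.2]), array([623.4,  57.1,  14.7]), array([444.2, -34.4,  12.9])]
vialcap 159 [512.05006425 287.47238666 169.05559859]
```

View pics/t9c.png

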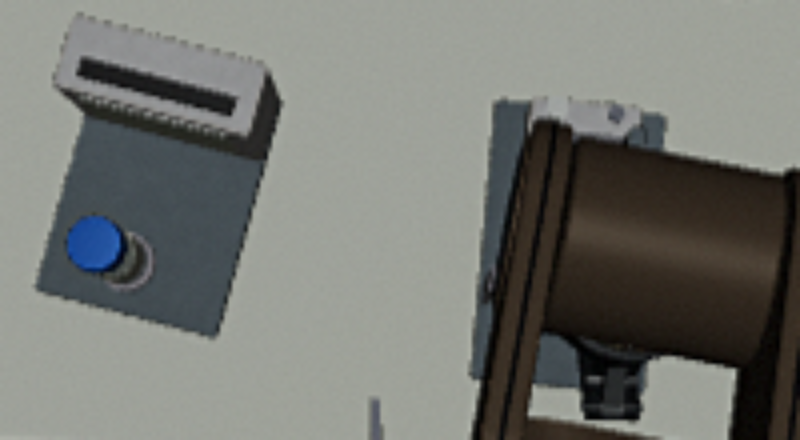

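The vial is upright and centred: cap at (512,287.5) against pedestal (513,288) in the same camera. Level pad centre works out to (482.6,16.3). Descending.

```bash
python3 -m pendant '[[[0,-0.002,0,0.02,0,0,0],[0,0,0,0.03,0,0,0],[0,0,0,0.03,0,0,0],[0,0,0,0.02,0,0,0],[0,0,0,0.008,0,0,0],[0,0,0,0,0,0,0],[0,0,0,0,0,0,0]]]'
python3 -m pendant '[[[0,0,0,0.005,0,0,0],[0,0,0,0.005,0,0,0],[0,0,0,0.005,0,0,0],[0,0,0,0,0,0,0],[0,0,0,0,0,0,0]]]'
```

```text
clock: 15.3
eef_pos: [483.6, 16.3, 152.2]
ee_rot: [[-0.004, 1.0, 0.002], [1.0, 0.004, -0.0], [-0.0, 0.002, -1.0]]
force: [-0.4, -0.1, 0.3]
finger_gap: 0.2
clock: 15.8
eef_pos: [482.8, 16.0, 136.1]
ee_rot: [[-0.003, 1.0, -0.0], [1.0, 0.003, 0.0], [0.0, -0.0, -1.0]]
force: [0.1, -0.3, 0.3]
finger_gap: 0.2
```

```bash
python3 -m pendant '[[[0,0,0,0.004,0,0,0],[0,0,0,0.004,0,0,0],[0,0,0,0,0,0,0],[0,0,0,0,0,0,0]]]'
python3 -m pendant '[[[0,0,0,0.004,0,0,0],[0,0,0,0.004,0,0,0],[0,0,0,0.004,0,0,0],[0,0,0,0,0,0,0],[0,0,0,0,0,0,0]]]'
python3 - <<'E'
from h import *
s=state();print(s['clock'],s['eef_pos'],s['force']);snap('side','s10')
a=cv2.imread('pics/s10.png')[150:300,230:430];cv2.imwrite('pics/s10c.png',cv2.resize(a,None,fx=3.5,fy=3.5))
E
```

```text
clock: 16.2
eef_pos: [483.0, 15.9, 128.3]
ee_rot: [[-0.003, 1.0, 0.0], [1.0, 0.003, -0.0], [-0.0, 0.0, -1.0]]
force: [0.2, -0.7, 2.8]
finger_gap: -0.1
clock: 16.7
eef_pos: [482.5, 16.0, 115.9]
ee_rot: [[-0.003, 1.0, -0.001], [1.0, 0.003, 0.0], [0.0, -0.001, -1.0]]
force: [-3.6, 0.2, 5.0]
finger_gap: 0.1
16.7 [482.45906901  16.03615925 115.86303995] [-3.59105691  0.16234711  5.01617495]
```

View pics/s10c.png

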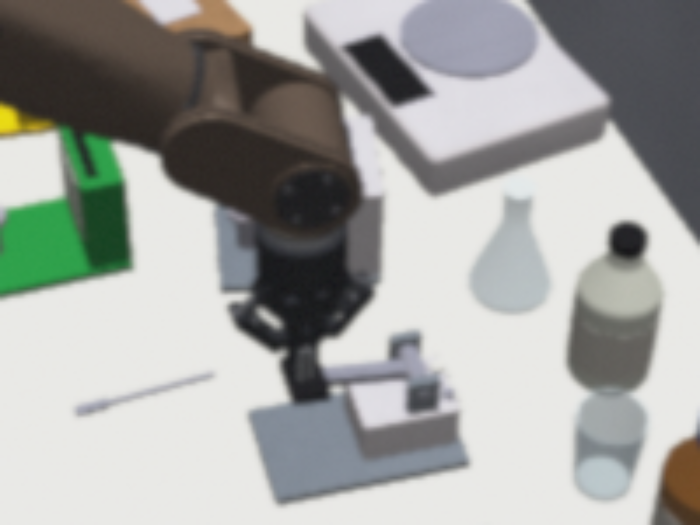

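The fingers are on the pad and the lever is moving (force 5 N). Continuing slowly towards TCP 102.

```bash
python3 -m pendant '[[[0,0,0,0.003,0,0,0],[0,0,0,0.003,0,0,0],[0,0,0,0.003,0,0,0],[0,0,0,0.002,0,0,0],[0,0,0,0,0,0,0],[0,0,0,0,0,0,0],[0,0,0,0,0,0,0]]]'
python3 - <<'E'
from h import *
for n in('wrist','top','side'):
    s=state();print(s['clock'],s['eef_pos'],s['force']);snap(n,n+'11')
for n in('top','wrist'):
    P,p=pts(n+'11')
    # shutter: points above housing
    m=(P[...,2]>124)&(P[...,2]<190)&(abs(P[...,0]-616)<35)&(abs(P[...,1]-261)<62)
    q=P[m];print(n,'shutter',len(q),np.percentile(q[:,2],[5,50,90,95,99]) if len(q) else '')
P,p=pts('top11');cv2.imwrite('pics/t11c.png',cv2.resize(p[180:300,215:415],None,fx=4,fy=4)[:,:,::-1])
E
```

```text
clock: 17.45
eef_pos: [481.9, 16.1, 105.0]
ee_rot: [[-0.003, 1.0, -0.003], [1.0, 0.003, 0.0], [0.0, -0.003, -1.0]]
force: [-2.8, 0.9, 5.5]
finger_gap: -0.0
17.45 [481.90476378  16.10356765 104.97285926] [-2.81682347  0.8623769   5.50730814]
17.5 [481.85923483  16.1210138  104.92578039] [-5.42506826 -0.45872051  6.27573799]
17.55 [481.86150218  16.11324459 104.94731374] [-4.77497948 -0.05272828  6.69675622]
top shutter 97 [127.98830694 142.01827703 145.83104562 147.35712497 148.95252506]
wrist shutter 0
```

View pics/wrist11.png

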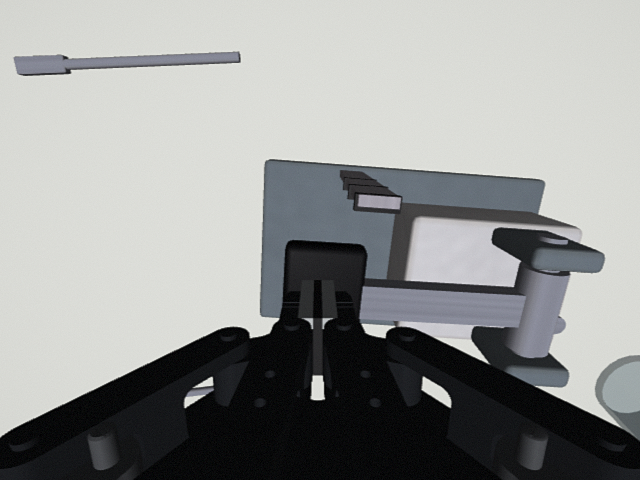

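View pics/t11c.png

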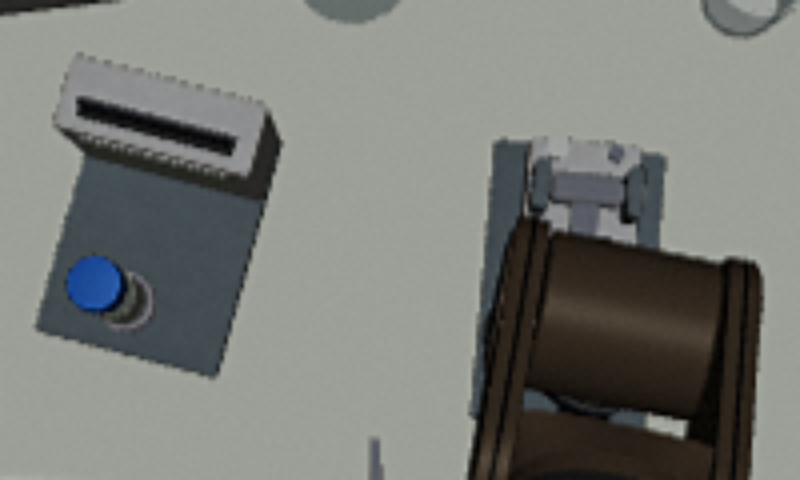

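The wrist view shows the lever nearly level, with the pad at (325,265). I'll measure its tilt and the shutter height.

```bash
cat > tilt.py <<'E'
from h import *
import sys
P,p=pts(sys.argv[1]);u,v=np.meshgrid(range(640),range(480))
for nm,m in(('arm',(u>385)&(u<510)&(v>289)&(v<306)),('pad',(u>290)&(u<362)&(v>250)&(v<274))):
    q=P[m];q=q[~np.isnan(q[:,0])];c=np.median(q,0)
    A=np.c_[q[:,:2]-c[:2],np.ones(len(q))];k=np.linalg.lstsq(A,q[:,2],rcond=None)[0];r=q[:,2]-A@k;g=abs(r)<3;k=np.linalg.lstsq(A[g],q[g,2],rcond=None)[0]
    print(nm,len(q),np.round(c,1),'slope',np.round(k,3))
E
python3 tilt.py wrist11
python3 - <<'E'
from h import *
for n in('top0','top11','side0','side11'):
    P,p=pts(n)
    c,s=np.cos(-.241),np.sin(-.241)
    dx=P[...,0]-616;dy=P[...,1]-261
    a=c*dx+s*dy;b=-s*dx+c*dy
    m=(abs(a)<30)&(abs(b)<50)&(P[...,2]>100)
    print(n,m.sum(),np.percentile(P[m][:,2],[5,25,50,75,90,97,99.5]).round(1))
E
```

```text
arm 1975 [540.   15.4  93.3] slope [-3.9000e-02 -4.8000e-02  9.3183e+01]
pad 1630 [485.3  32.9  95.8] slope [-3.1000e-02 -3.0000e-03  9.5747e+01]
top0 862 [110.8 117.3 119.  120.6 121.7 122.9 124.1]
top11 869 [111.3 117.5 119.2 120.9 129.1 143.9 147.5]
side0 272 [110.3 117.8 119.8 121.6 123.8 125.1 127. ]
side11 153 [115.3 118.6 120.7 122.7 142.8 146.  149.3]
```

The remaining tilt is about 0.03 rad, so about 3 mm, which agrees with TCP 105→102.

```bash
python3 -m pendant '[[[0,0,0,0.0015,0,0,0],[0,0,0,0.0013,0,0,0],[0,0,0,0,0,0,0],[0,0,0,0,0,0,0],[0,0,0,0,0,0,0]]]'
python3 - <<'E'
from h import *
for n in('wrist','top','side'):
    s=state();print(s['clock'],s['eef_pos'],s['force']);snap(n,n+'12')
for n in('top12','side12'):
    P,p=pts(n)
    c,s=np.cos(-.241),np.sin(-.241)
    dx=P[...,0]-616;dy=P[...,1]-261
    a=c*dx+s*dy;b=-s*dx+c*dy
    m=(abs(a)<30)&(abs(b)<50)&(P[...,2]>100)
    print(n,m.sum(),np.percentile(P[m][:,2],[90,97,99.5]).round(1))
a=cv2.imread('pics/side12.png')[150:300,230:430];cv2.imwrite('pics/s12c.png',cv2.resize(a,None,fx=3.5,fy=3.5))
E
python3 tilt.py wrist12
```

```text
clock: 18.1
eef_pos: [482.0, 16.1, 102.2]
ee_rot: [[-0.003, 1.0, -0.003], [1.0, 0.003, 0.0], [0.0, -0.003, -1.0]]
force: [-4.5, 0.3, 5.3]
finger_gap: -0.1
18.1 [481.96401473  16.12658666 102.24498031] [-4.45203037  0.30985576  5.32636373]
18.15 [481.97545529  16.12077122 102.2777878 ] [-5.17319414  0.10694319  6.39113187]
18.2 [481.96888961  16.12399145 102.27020334] [-4.19514025  0.33620962  6.14513279]
top12 868 [131.8 147.2 149.7]
side12 158 [144.6 150.4 152.3]
arm 1978 [539.7  16.1  92.1] slope [-1.9000e-02 -9.2000e-02  9.1919e+01]
pad 1627 [485.4  33.   93.3] slope [-8.0000e-03 -1.3000e-02  9.3265e+01]
```

View pics/s12c.png

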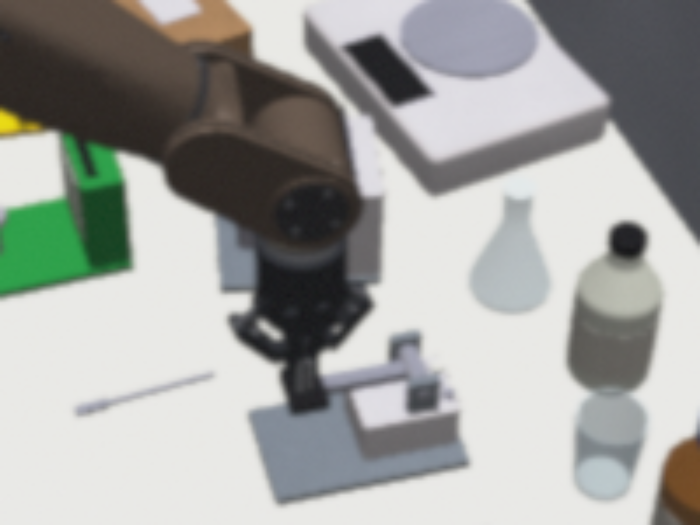

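View pics/wrist12.png

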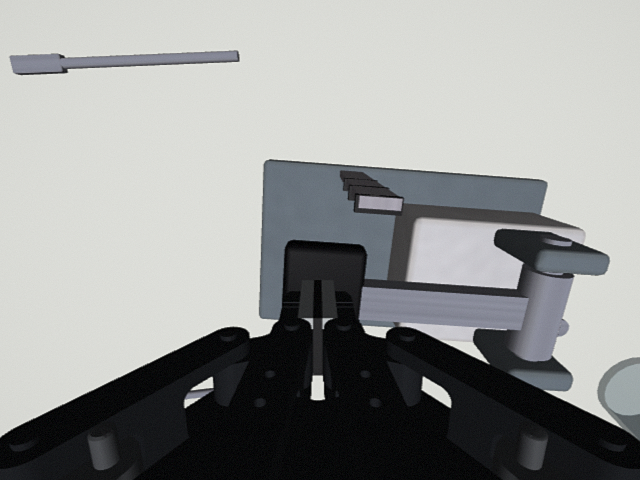

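The lever is level: tip at about 91 mm, shutter top at about 150 mm, tilt within noise. One short hold to confirm it is steady, with a last look at the vial, then I'll hand in.

```bash
python3 -m pendant '[[[0,0,0,0,0,0,0],[0,0,0,0,0,0,0],[0,0,0,0,0,0,0],[0,0,0,0,0,0,0],[0,0,0,0,0,0,0]]]'
python3 - <<'E'
from h import *
P,p=pts('top12');hsv=cv2.cvtColor(p,cv2.COLOR_RGB2HSV)
q=P[(hsv[...,1]>150)&(hsv[...,0]>95)&(hsv[...,0]<125)&(P[...,2]>155)&(P[...,2]<185)&(P[...,1]>200)]
print('vialcap',np.median(q,0));print(state()['eef_pos'])
print(close_job())
E
```

```text
clock: 18.75
eef_pos: [482.0, 16.1, 102.3]
ee_rot: [[-0.003, 1.0, -0.003], [1.0, 0.003, 0.0], [0.0, -0.003, -1.0]]
force: [-5.0, -0.2, 6.3]
finger_gap: 0.0
vialcap [512.20710021 287.41801438 168.41009343]
[481.98083522  16.11865056 102.28941459]
the job is handed in; nothing more can be done
None
```

The vial stands released on the pedestal, and I handed the job in at 18.75 s with the shut fingers holding the lever level at half travel.

- **Vial:** I lowered it until it touched at about 3 N and then let go. The last top view put its cap at (512, 287), with the top at about 168 mm. The pedestal centre read (513, 288) in the same camera, so the vial is upright and within about 1 mm of centre.
- **Lever:** the last reading had the fingertips at about 91 mm and pushing down with 6.3 N, against 91 mm and 6.5 N expected. The push held steady for the last 0.5 s, and at no point did the lever go past half travel. The wrist camera measured a leftover tilt of 0.01–0.02 rad, which is within its noise.
- **Shutter:** the top edge read about 150 mm from the top camera and 150–152 mm from the side, so it is raised about 30 mm as asked.
- **Disagreements:** the wrist camera's heights read about 2 mm high, matching the stated calibration error. A sideways pull of about 5 N towards the robot remained on the fingers, probably friction from the pad's arc, and nothing slipped.

Nothing else was touched.

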